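Sort vials, pens and stopper into the bench trays

TASK

Tidy the row of loose things at the front of the bench into the coloured two-bay trays: stand the two sample vials upright in the blue tray, one in each bay; lay the two marker pens flat in the yellow tray, one in each bay; and put the rubber stopper in either bay of the red tray. Never let a vial tip over, and leave the timer and the petri dish where they are.

Things in the scene. Friction and masses are not known exactly. Their poses are not given: they have to be found in the camera images.
- blue_tray: bright blue shallow tray, fixed, 156 (x) by 140 (y) by 12 mm high; trays differ only in colour. Origin: centre of its underside, z up. Floor top at z = 3 mm, outer walls 3 mm thick. A 3 mm divider, 10 mm high, along x at y = 0 makes two bays, each 150 mm long in x, 65.5 mm wide, centres at y = +34 and -34 mm. Open the gripper only part way when letting go between its walls.
- yellow_tray: bright yellow shallow tray, fixed, 156 (x) by 140 (y) by 12 mm high; trays differ only in colour. Origin: centre of its underside, z up. Floor top at z = 3 mm, outer walls 3 mm thick. A 3 mm divider, 10 mm high, along x at y = 0 makes two bays, each 150 mm long in x, 65.5 mm wide, centres at y = +34 and -34 mm. Open the gripper only part way when letting go between its walls.
- red_tray: bright red shallow tray, fixed, 156 (x) by 140 (y) by 12 mm high; trays differ only in colour. Origin: centre of its underside, z up. Floor top at z = 3 mm, outer walls 3 mm thick. A 3 mm divider, 10 mm high, along x at y = 0 makes two bays, each 150 mm long in x, 65.5 mm wide, centres at y = +34 and -34 mm. Open the gripper only part way when letting go between its walls.
- vial_a_mid (a point): small clear glass sample vial with white screw cap and orange centre, 30 mm diameter at the cap, 27 mm at the body, 56 mm tall, standing upright, about 30 g (the two vials are alike). The point is its centre, 28 mm above its foot; z along its axis, up. The glass body takes the grip from the foot up to 42 mm.
- vial_b_mid (a point): small clear glass sample vial with white screw cap and orange centre, 30 mm diameter at the cap, 27 mm at the body, 56 mm tall, standing upright, about 30 g (the two vials are alike). The point is its centre, 28 mm above its foot; z along its axis, up. The glass body takes the grip from the foot up to 42 mm.
- pen_black_mid (a point): black and white marker pen lying flat, 119 mm long, 12 mm wide, 11 mm high, about 15 g. The point is its centre, 5.5 mm above its underside; its x axis runs along the pen.
- pen_blue_mid (a point): blue marker pen lying flat, 119 mm long, 12 mm wide, 11 mm high, about 15 g. The point is its centre, 5.5 mm above its underside; its x axis runs along the pen.
- stopper_mid (a point): dark red-brown rubber stopper, a slightly tapered round plug 28 mm tall and at most 29 mm in diameter, standing on end, about 20 g. The point is its centre, 14 mm above its foot; z along its axis.
- timer_mid (a point): white bench timer lying flat, 60 x 68 x 18 mm, loose; a bystander, to be left alone. The point is its centre.
- petri_mid (a point): round petri dish with a yellow-brown filling, 63 mm diameter, 14 mm high, loose; a bystander, to be left alone. The point is its centre.

How it is judged:
By the outcome, as a careful person would: the job done as asked, in the order asked, and still so for the second after the job is handed in, with the robot touching nothing.
It also fails if it takes over 120 s, if anything falls off the work surface, if the arm or the gripper's body presses on something with over 40 N, if the wrist force passes 120 N, or if a joint passes its speed limit or range.

ROBOT

A 6-joint arm with a two-finger parallel gripper is mounted at the origin on a cart in front of the work surface, level with it; the furniture and walls round the work are solid. World frame = base frame: x ahead of the robot, y to its left, z up, the work surface at z = 0. Lengths are in mm, angles in rad, forces in N, time in s.
With the tool pointing down it reaches from about 300 to 850 mm from the base axis. Payload 5.4 kg.
Tool frame: the origin (TCP) lies at the centre of the arm's flange, where the gripper is bolted on; the fingertips stand 173 mm ahead of it and the grasp point (between the pads) lies 155 mm ahead of it; z points along the fingers, y is the direction in which the jaws open and shut (so a half turn about z gives the same grasp; the last joint's range is limited). The gripper opens to 85 mm and grips with 20 to 120 N. Pads are 22 mm wide; open, the fingers measure 114 mm over their backs; the gripper's body (76 mm by 85 mm) begins 54 mm behind the grasp point. The pads swing forward as they close: fully open they stand 13 mm farther back than shut.
Start: joints at [-1.41, 0.158, 1.597, -0, 1.386, -0.21], TCP at [208.334, -535.915, 404.699] pointing down, gripper open.
Joint ranges: [-2.91, 2.91], [-0.94, 2.29], [0.18, 2.7], [-1.29, 4.43], [0.17, 2.64], [-3, 3]. Speed limits (rad/s): [2.57, 2.57, 3.14, 3.14, 3.14, 3.14].

INTERFACE

Orientations are given as a rotation vector (axis times angle).
In Python, from station import bot gives the robot as it stands.
- The arm moves only by the tool step_arm, never from a script. Its arguments are lists of equal length, an entry for each row: "grip": the finger opening in m, from 0 to 0.0854; "translation": the shift along the tool's x, y, z in m, a list of three; "angular": the turn, a rotation vector about the tool's x, y, z in degrees, a list of three. In form: {"grip": [grip, ...], "translation": [[dx, dy, dz], ...], "angular": [[ax, ay, az], ...]}. A call has exactly 5 rows; each row is the pose to reach, as a shift and turn from the pose commanded when the call began, along the tool's axes at that moment; what a row does not reach only later rows make up. A row lasts 1/10 s, in which the tool goes at most 50 mm and 8.59 degrees, less where a joint would pass 70% of its speed; a pose out of reach is approached as far as the arm can. A call with a gripper value outside its range is refused whole. The fingers move at their own pace and stop on an object; "force" is the grip in N (left out, the last holds). Time passes only in rows, so rows that repeat a pose let the fingers close, or fill a call up. It gives the time, the measured TCP pose, the force and the opening at its end, in the units of the state.
- bot.state(): the state, without advancing time (a new reading comes with each control period).
- bot.read_camera(name): name is "scene" or "top"; returns a dict with "frame" (480x640x3 uint8, blue, green, red), "depth" (480x640 float32, mm along the optical axis (not along the pixel's ray), 0 where there is no reading), "K" (3x3 intrinsics, pixels), "xyz" and "attitude" of the camera in the world. Camera axes: x right, y up, looking along -z (the intrinsics and any distortion apply to the point x, -y, -z); pixel columns grow to the right and rows downward; lengths in mm; the calibration is good to about 2 mm. A picture is of the moment at which its call begins.
- bot.job_done(): hands the job in, once; it reports no verdict.
The state is a dict: "time_s": time; "qpos": joint angles; "joint_velocities": joint speeds; "tau": joint torques, N m; "tool_pos": TCP position; "tcp_rot": TCP orientation; "wrist_force": force on the tool from outside, world axes, zero at the start; "wrist_torque": the same for the moment, N m; "opening": opening from 0.0 (shut) to 1.0 (fully open).
Only numpy, scipy, OpenCV 4.12 (cv2) and the standard library are available. Lean on these libraries where they do the work, as an engineer would, in place of code of your own. Each camera call takes 0.05 s, during which the arm holds its last target. There are 200 camera calls.

## Working session

There is one attempt and no reset: what is moved stays moved. The work goes in short steps, Python scripts to look and compute and a tool call to move; the robot and the scene stay as the last step left them, time stands still between calls to the robot, and variables do not carry over. Pictures are saved under pics/ and viewed, on a budget of 14 in all, crops included, one or two more only if the job needs it, and the job is handed in when it is done.

Besides the shell and the picture viewer there is one more tool, called after "Call:" as name(argument=value, ...) on one line, values as JSON. step_arm: Moves the arm, as the interface text tells. Its arguments: {"type":"object","properties":{"grip":{"type":"array","items":{"type":"number"}},"translation":{"type":"array","items":{"type":"array","items":{"type":"number"}}},"angular":{"type":"array","items":{"type":"array","items":{"type":"number"}}},"force":{"type":"number"}},"required":["grip","translation","angular"]}

```bash
mkdir -p pics; ls; python3 - <<'E'
from station import bot
import cv2,numpy as np
s=bot.state();print({k:np.round(v,3) for k,v in s.items()})
for n in("scene","top"):
    c=bot.read_camera(n);cv2.imwrite(f"pics/{n}0.png",c["frame"]);print(n,c["K"],c["xyz"],c["attitude"],[k for k in c])
    np.savez(f"{n}0.npz",**{k:np.array(v) for k,v in c.items()})
E
```

```text
pics
{'time_s': np.float64(0.0), 'qpos': array([-1.41 ,  0.159,  1.598, -0.   ,  1.386, -0.21 ]), 'joint_velocities': array([-0.001,  0.002,  0.   ,  0.002,  0.   , -0.001]), 'tau': array([ 1.0000e-03, -3.9599e+01, -3.3144e+01, -0.0000e+00,  8.0000e-03,
        0.0000e+00]), 'tool_pos': array([ 208.316, -535.64 ,  403.701]), 'tcp_rot': array([-3.086, -0.579, -0.   ]), 'wrist_force': array([-0.732, -0.618,  0.242]), 'wrist_torque': array([-0.008, -0.   ,  0.005]), 'opening': np.float64(0.998)}
scene [[435.83713165   0.         315.89219547]
 [  0.         435.83713165 243.81877663]
 [  0.           0.           1.        ]] [-89.62299868 514.9628079  797.85506856] [ 0.42763033 -0.91931912 -2.14322957] ['frame', 'depth', 'K', 'xyz', 'attitude']
top [[452.81708243   0.         320.17380253]
 [  0.         452.81708243 240.34521474]
 [  0.           0.           1.        ]] [ 404.57059367   18.35497641 1338.12466013] [ 0.06898256 -0.07841642 -1.59898461] ['frame', 'depth', 'K', 'xyz', 'attitude']
```

View pics/top0.png

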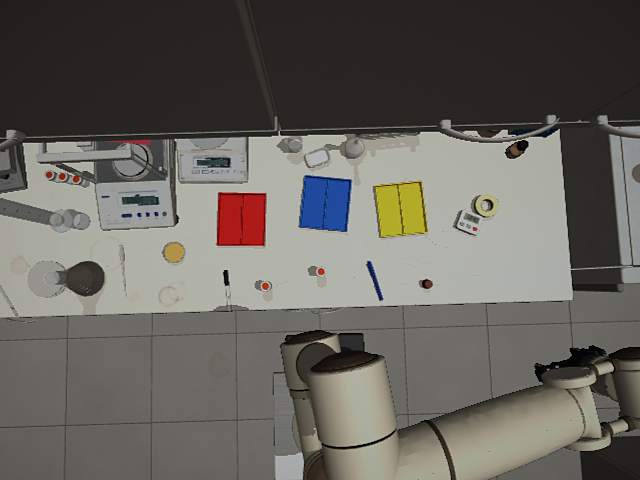

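View pics/scene0.png

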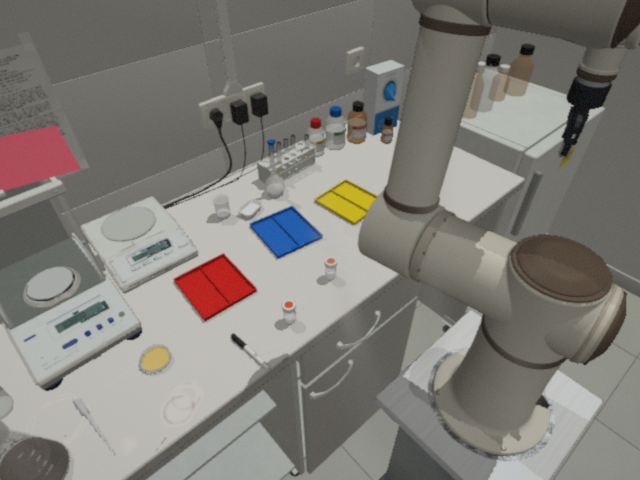

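Top view: red tray at about (242,219), blue (325,204), yellow (401,209). The vials are at (265,286) and (320,271), black pen (227,285), blue pen (374,281), stopper (426,284). The scene view agrees, though the arm hides its right side.

```bash
cat > h.py <<'E'
import cv2,numpy as np
from scipy.spatial.transform import Rotation as R
def ray(c,uv,z):
    uv=np.atleast_2d(uv).astype(float);K=c["K"]
    d=np.c_[(uv[:,0]-K[0,2])/K[0,0],-(uv[:,1]-K[1,2])/K[1,1],-np.ones(len(uv))]
    d=R.from_rotvec(c["attitude"]).apply(d);o=np.array(c["xyz"])
    return (o+d*((z-o[2])/d[:,2])[:,None])[:,:2]
def blobs(c,lo,hi,roi,amin=4):
    x0,y0,x1,y1=roi;m=cv2.inRange(cv2.cvtColor(c["frame"][y0:y1,x0:x1],cv2.COLOR_BGR2HSV),lo,hi)
    cs,_=cv2.findContours(m,cv2.RETR_EXTERNAL,cv2.CHAIN_APPROX_NONE)
    cs=[k+np.array([x0,y0]) for k in cs if len(k)>=amin]
    return sorted(cs,key=lambda k:-cv2.contourArea(k))
def plan(x,y,z,jaw=None,base=None):
    """shift (tool axes, mm) and tool-z turn (deg) to TCP x,y,z, jaw axis at angle jaw deg in world"""
    from station import bot
    s=bot.state();r=R.from_rotvec(s["tcp_rot"])
    t=r.inv().apply(np.array([x,y,z])-s["tool_pos"]);Y=r.as_matrix()[:,1]
    a=np.degrees(np.arctan2(Y[1],Y[0]));turn=0
    if jaw is not None: turn=-((jaw-a+90)%180-90)
    Z=r.as_matrix()[:,2]
    print("shift",np.round(t,1),"turn",round(turn,1),"jaw now",round(a,1),"toolz",np.round(Z,4),"q",np.round(s["qpos"],2),"F",np.round(s["wrist_force"],1),"t",s["time_s"],"tcp",np.round(s["tool_pos"],1),"op",round(s["opening"],3))
E
python3 - <<'E'
from h import *
c=dict(np.load("top0.npz"))
for n,lo,hi,roi in [("blue_t",(105,120,60),(130,255,255),(290,165,360,240)),("yellow_t",(22,120,80),(35,255,255),(365,170,435,245)),("red_t",(0,150,80),(8,255,255),(205,180,275,255))]:
    k=np.vstack(blobs(c,lo,hi,roi,20));q=cv2.boxPoints(cv2.minAreaRect(k));w=ray(c,q+0.0,10)
    (cx,cy),(a,b),_=cv2.minAreaRect(w.astype(np.float32));e=[w[1]-w[0],w[2]-w[1]]
    e=max(e,key=np.linalg.norm);print(n,np.round(w.mean(0),1),round(a),round(b),"xaxis deg",round((np.degrees(np.arctan2(e[1],e[0]))+90)%180-90,1))
for n,lo,hi,roi,z in [("vials",(0,150,120),(15,255,255),(245,255,335,300),56),("stopper",(0,60,20),(15,255,160),(412,270,440,296),28),("bluepen",(105,100,40),(130,255,255),(360,255,390,305),8),("blackpen",(0,0,0),(180,255,70),(218,262,238,300),8)]:
    for k in blobs(c,lo,hi,roi)[:3]:
        (u,v),s,_=cv2.minAreaRect(k);q=cv2.boxPoints(((u,v),s,_));w=ray(c,q,z);e=max([w[1]-w[0],w[2]-w[1]],key=np.linalg.norm)
        print(n,(round(u,1),round(v,1)),np.round(s,1),np.round(ray(c,(u,v),z),1),"len",np.round(np.linalg.norm(e)),"ang",np.round(np.degrees(np.arctan2(e[1],e[0])),1))
f=c["frame"][250:315,210:440];cv2.imwrite("pics/crop.png",cv2.resize(f,(800,226),interpolation=cv2.INTER_CUBIC))
E
```

```text
blue_t [640.7  -9.7] 142 157 xaxis deg -7.3
yellow_t [ 617.4 -233.4] 161 142 xaxis deg 3.6
red_t [599.6 240.6] 143 157 xaxis deg -1.0
vials (320.5, 271.0) [5. 6.] [[437.6  10.6]] len 17.0 ang -1.7
vials (264.5, 285.5) [5. 5.] [[401.6 169.4]] len 14.0 ang -91.7
stopper (428.0, 283.5) [7. 8.] [[ 393.2 -298.4]] len 23.0 ang -91.7
stopper (422.0, 283.5) [3. 0.] [[ 393.7 -281.1]] len 9.0 ang -2.9
bluepen (374.5, 280.4) [40.2  3.8] [[ 406.9 -146.8]] len 117.0 ang -163.8
blackpen (225.5, 277.4) [15.   4.2] [[428.4 288.5]] len 44.0 ang -174.9
```

View pics/crop.png

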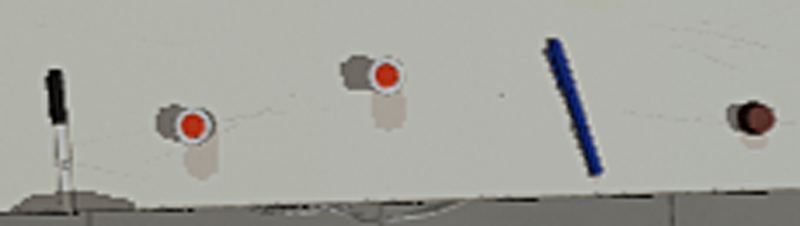

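Crop: black pen from about (55,70) to (67,210), vials at (193,126) and (386,75), blue pen from (552,42) to (596,172), stopper at (757,118). All are well separated. I'll start with the vial at (437.6,10.6).

```bash
python3 - <<'E'
from h import *
c=dict(np.load("top0.npz"))
w=ray(c,[(225.8,270),(229.3,310.5)],6);print(w,w.mean(0))
plan(437.6,10.6,300,-7)
E
```

```text
[[450.05741636 287.89119264]
 [332.0986041  278.92538858]] [391.07801023 283.40829061]
shift [ 411.6 -425.9  104.7] turn -61.8 jaw now -68.8 toolz [-2.0e-04  1.7e-03 -1.0e+00] q [-1.41  0.16  1.6   0.    1.39 -0.21] F [-0.   0.3 -1. ] t 0.1 tcp [ 208.3 -535.7  403.8] op 1.002
```

Call:
step_arm(grip=[0.085, 0.085, 0.085, 0.085, 0.085], translation=[[0.02, -0.02, 0.0], [0.05, -0.05, 0.01], [0.085, -0.085, 0.015], [0.12, -0.12, 0.02], [0.15, -0.15, 0.02]], angular=[[0, 0, -4], [0, 0, -10], [0, 0, -17], [0, 0, -24], [0, 0, -31]])

```text
time_s: 0.6
tool_pos: [294.1, -339.3, 383.3]
tcp_rot: [-2.815, -1.389, -0.001]
wrist_force: [0.3, 0.4, 0.5]
opening: 0.994
```

```bash
python3 -c "
from h import *
plan(437.6,10.6,300,-7)"
```

```text
shift [364.9 -98.7  84.1] turn -30.5 jaw now -37.5 toolz [-8.0e-04  2.6e-03 -1.0e+00] q [-1.13 -0.16  1.96  0.    1.35 -0.47] F [0.3 0.4 0.5] t 0.6 tcp [ 294.1 -339.3  383.3] op 0.994
```

Call:
step_arm(grip=[0.085, 0.085, 0.085, 0.085, 0.085], translation=[[0.037, -0.01, 0.008], [0.075, -0.02, 0.016], [0.112, -0.03, 0.025], [0.15, -0.04, 0.033], [0.187, -0.05, 0.042]], angular=[[0, 0, 0], [0, 0, 0], [0, 0, 0], [0, 0, 0], [0, 0, 0]])

```text
time_s: 1.1
tool_pos: [368.9, -161.6, 342.3]
tcp_rot: [2.821, 1.383, 0.0]
wrist_force: [0.1, -0.3, -0.5]
opening: 0.992
```

Call:
step_arm(grip=[0.085, 0.085, 0.085, 0.085, 0.085], translation=[[0.045, -0.012, 0.01], [0.09, -0.025, 0.02], [0.13, -0.036, 0.03], [0.16, -0.044, 0.038], [0.178, -0.049, 0.042]], angular=[[0, 0, -6], [0, 0, -13], [0, 0, -20], [0, 0, -26], [0, 0, -30.5]])

```text
time_s: 1.6
tool_pos: [438.9, 9.8, 299.5]
tcp_rot: [-2.35, -2.083, 0.001]
wrist_force: [0.1, -0.2, 0.5]
opening: 0.993
```

```bash
python3 - <<'E'
from h import *
from station import bot
c=bot.read_camera("scene");cv2.imwrite("pics/s1.png",c["frame"])
plan(437.6,10.6,300,-7)
for k in blobs(c,(0,150,120),(15,255,255),(270,240,350,330)):
    (u,v),s,_=cv2.minAreaRect(k);print(u,v,s,ray(c,(u,v),56))
E
```

```text
shift [-0.4 -1.5 -0.8] turn 0.3 jaw now -6.7 toolz [-0.0019  0.0023 -1.    ] q [-0.25 -0.09  2.07  0.    1.16 -0.14] F [-1.   1.4 -0.2] t 1.65 tcp [439.1  10.8 299.2] op 0.995
288.0 304.0 (4.0, 6.0) [[403.29514286 170.4180057 ]]
```

View pics/s1.png

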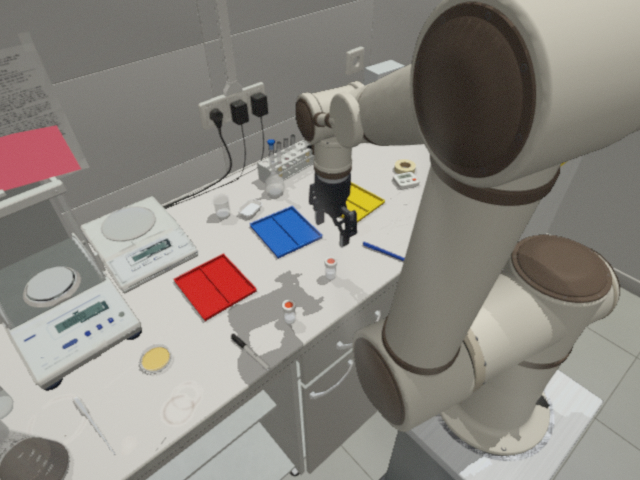

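The gripper hangs over the first vial (scene ~(331,265)). The second vial, at (288,304), agrees with the top view within 2 mm. Lowering and gripping.

Call:
step_arm(grip=[0.085, 0.085, 0.085, 0.085, 0.085], translation=[[0, -0.0015, 0.025], [0, -0.0015, 0.06], [0, -0.0015, 0.09], [0, -0.0015, 0.11], [0, -0.0015, 0.12]], angular=[[0, 0, 0], [0, 0, 0], [0, 0, 0], [0, 0, 0], [0, 0, 0]])

```text
time_s: 2.15
tool_pos: [436.3, 7.6, 178.7]
tcp_rot: [-2.356, -2.073, 0.004]
wrist_force: [0.1, 0.3, 0.2]
opening: 0.989
```

Call:
step_arm(grip=[0.06, 0.045, 0.035, 0.022, 0.02], translation=[[0, 0, 0], [0, 0, 0], [0, 0, 0], [0, 0, 0], [0, 0, 0]], angular=[[0, 0, 0], [0, 0, 0], [0, 0, 0], [0, 0, 0], [0, 0, 0]], force=30)

```text
time_s: 2.65
tool_pos: [438.1, 7.5, 181.9]
tcp_rot: [2.356, 2.075, 0.002]
wrist_force: [-0.9, -0.3, 6.5]
opening: 0.307
```

Call:
step_arm(grip=[0.02, 0.02, 0.02, 0.02, 0.02], translation=[[0, 0, 0], [0, 0, 0], [0, 0, 0], [0, 0, 0], [0, 0, 0]], angular=[[0, 0, 0], [0, 0, 0], [0, 0, 0], [0, 0, 0], [0, 0, 0]])

```text
time_s: 3.15
tool_pos: [438.2, 7.5, 181.9]
tcp_rot: [2.356, 2.076, 0.002]
wrist_force: [-1.8, 0.4, 6.4]
opening: 0.308
```

Call:
step_arm(grip=[0.02, 0.02, 0.02, 0.02, 0.02], translation=[[0, 0, -0.004], [0, 0, -0.015], [0, 0, -0.035], [0, 0, -0.05], [0, 0, -0.06]], angular=[[0, 0, 0], [0, 0, 0], [0, 0, 0], [0, 0, 0], [0, 0, 0]])

```text
time_s: 3.65
tool_pos: [437.9, 7.6, 242.6]
tcp_rot: [2.356, 2.075, 0.002]
wrist_force: [0.9, -0.6, -0.5]
opening: 0.305
```

```bash
python3 - <<'E'
from h import *
from station import bot
c=bot.read_camera("scene");cv2.imwrite("pics/s2.png",cv2.resize(c["frame"][150:350,200:460],(780,600)))
plan(636.4,-46,240,-7)
E
```

```text
shift [-28.  203.1   4.5] turn -0.2 jaw now -7.2 toolz [ 0.0042 -0.0011 -1.    ] q [-0.26  0.    2.11  0.    1.03 -0.13] F [1.5 1.2 0.7] t 3.7 tcp [438.4   7.5 243.6] op 0.306
```

View pics/s2.png

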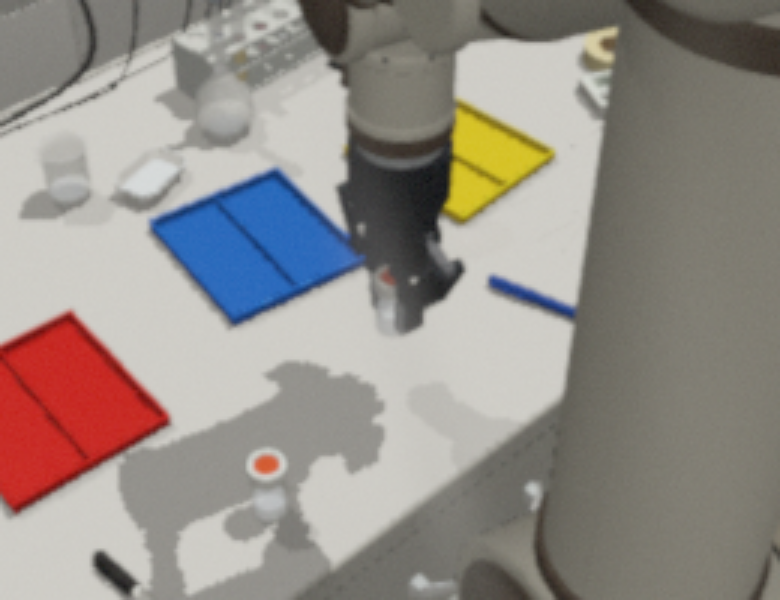

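Vial held upright, cap at crop (387,275). Moving it to the right bay of the blue tray.

Call:
step_arm(grip=[0.02, 0.02, 0.02, 0.02, 0.02], translation=[[-0.002, 0.01, 0], [-0.005, 0.035, 0], [-0.01, 0.07, 0], [-0.014, 0.105, 0], [-0.019, 0.14, 0]], angular=[[0, 0, 0], [0, 0, 0], [0, 0, 0], [0, 0, 0], [0, 0, 0]])

```text
time_s: 4.2
tool_pos: [575.4, -29.4, 239.2]
tcp_rot: [-2.357, -2.075, 0.001]
wrist_force: [0.5, 0.7, -0.3]
opening: 0.309
```

Call:
step_arm(grip=[0.02, 0.02, 0.02, 0.02, 0.02], translation=[[-0.004, 0.028, 0], [-0.007, 0.05, 0], [-0.009, 0.061, 0], [-0.009, 0.063, 0], [-0.009, 0.063, 0]], angular=[[0, 0, 0], [0, 0, 0], [0, 0, 0], [0, 0, 0], [0, 0, 0]])

```text
time_s: 4.7
tool_pos: [635.2, -45.8, 239.4]
tcp_rot: [-2.356, -2.075, 0.002]
wrist_force: [0.3, -0.4, -1.0]
opening: 0.309
```

```bash
python3 - <<'E'
from h import *
from station import bot
c=bot.read_camera("scene");cv2.imwrite("pics/s3.png",cv2.resize(c["frame"][130:330,200:460],(780,600)))
plan(636.4,-46,188,-7)
E
```

```text
shift [-0.2  1.7 51.6] turn -0.3 jaw now -7.3 toolz [-1.9e-03  6.0e-04 -1.0e+00] q [-0.26  0.48  1.54  0.    1.12 -0.13] F [-0.2 -0.3  0.2] t 4.75 tcp [634.9 -45.7 239.6] op 0.306
```

View pics/s3.png

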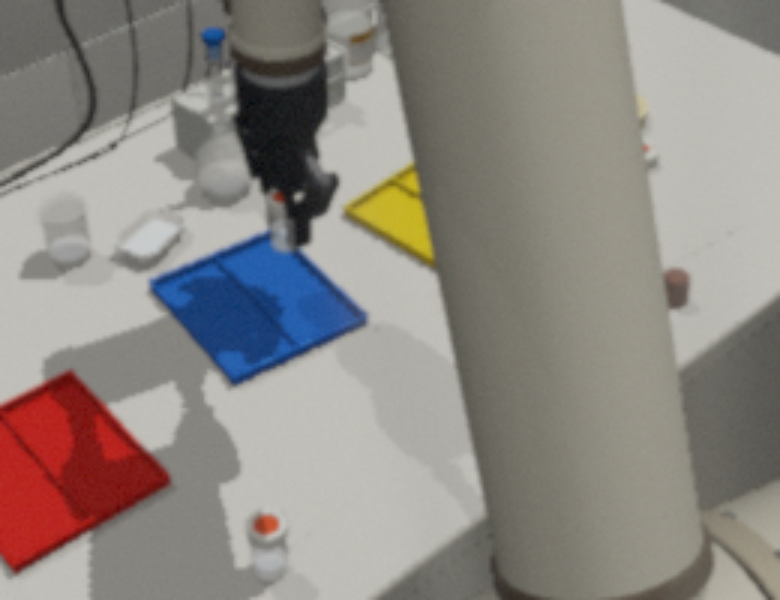

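Vial is above the blue tray's right bay (crop ~(283,235)), clear of the neighbours. Lowering.

Call:
step_arm(grip=[0.02, 0.02, 0.02, 0.02, 0.02], translation=[[0, 0, 0.008], [0, 0, 0.025], [0, 0, 0.04], [0, 0, 0.049], [0, 0, 0.053]], angular=[[0, 0, 0], [0, 0, 0], [0, 0, 0], [0, 0, 0], [0, 0, 0]])

```text
time_s: 5.25
tool_pos: [634.4, -45.5, 185.3]
tcp_rot: [-2.355, -2.075, 0.003]
wrist_force: [0.3, 0.7, -1.2]
opening: 0.305
```

Call:
step_arm(grip=[0.02, 0.02, 0.02, 0.02, 0.02], translation=[[0, 0, 0], [0, 0, 0.0005], [0, 0, 0.001], [0, 0, 0.0015], [0, 0, 0.0015]], angular=[[0, 0, 0], [0, 0, 0], [0, 0, 0], [0, 0, 0], [0, 0, 0]])

```text
time_s: 5.75
tool_pos: [635.5, -45.8, 186.6]
tcp_rot: [2.357, 2.076, 0.001]
wrist_force: [-0.5, 0.4, -0.7]
opening: 0.305
```

Call:
step_arm(grip=[0.02, 0.02, 0.02, 0.02, 0.02], translation=[[0, 0, 0.0005], [0, 0, 0.001], [0, 0, 0.0015], [0, 0, 0.002], [0, 0, 0.002]], angular=[[0, 0, 0], [0, 0, 0], [0, 0, 0], [0, 0, 0], [0, 0, 0]])

```text
time_s: 6.25
tool_pos: [635.4, -45.8, 184.9]
tcp_rot: [-2.357, -2.076, 0.0]
wrist_force: [-3.9, -1.1, 5.7]
opening: 0.307
```

Call:
step_arm(grip=[0.02, 0.02, 0.02, 0.02, 0.02], translation=[[0, 0, 0.0005], [0, 0, 0.001], [0, 0, 0.001], [0, 0, 0.001], [0, 0, 0.001]], angular=[[0, 0, 0], [0, 0, 0], [0, 0, 0], [0, 0, 0], [0, 0, 0]])

```text
time_s: 6.75
tool_pos: [635.5, -45.8, 184.9]
tcp_rot: [-2.357, -2.077, 0.001]
wrist_force: [-5.9, 0.7, 11.8]
opening: 0.307
```

Call:
step_arm(grip=[0.025, 0.03, 0.036, 0.042, 0.048], translation=[[0, 0, -0.0015], [0, 0, -0.0015], [0, 0, -0.0015], [0, 0, -0.0015], [0, 0, -0.0015]], angular=[[0, 0, 0], [0, 0, 0], [0, 0, 0], [0, 0, 0], [0, 0, 0]])

```text
time_s: 7.25
tool_pos: [635.3, -45.8, 184.4]
tcp_rot: [-2.357, -2.076, 0.0]
wrist_force: [-0.2, 0.3, -0.1]
opening: 0.56
```

Call:
step_arm(grip=[0.048, 0.048, 0.048, 0.048, 0.048], translation=[[0, 0, -0.002], [0, 0, -0.015], [0, 0, -0.04], [0, 0, -0.08], [0, 0, -0.115]], angular=[[0, 0, 0], [0, 0, 0], [0, 0, 0], [0, 0, 0], [0, 0, 0]])

```text
time_s: 7.75
tool_pos: [635.4, -45.8, 302.3]
tcp_rot: [2.357, 2.076, 0.001]
wrist_force: [0.5, 0.1, -0.6]
opening: 0.564
```

```bash
python3 - <<'E'
from h import *
from station import bot
c=bot.read_camera("scene");cv2.imwrite("pics/s4.png",cv2.resize(c["frame"][130:330,200:460],(780,600)))
plan(402.5,167,300,-7)
c=bot.read_camera("scene")
for k in blobs(c,(0,150,120),(15,255,255),(270,180,350,330)):
    (u,v),s,_=cv2.minAreaRect(k);print(u,v,s,ray(c,(u,v),59))
E
```

```text
shift [ 181.9 -260.1    6.3] turn -0.2 jaw now -7.2 toolz [ 0.0122 -0.0032 -0.9999] q [-0.26  0.4   1.5   0.    1.23 -0.13] F [4.4 0.  5. ] t 7.8 tcp [637.5 -46.2 309.9] op 0.56
288.0 304.0 (4.0, 6.0) [[401.30182302 171.81131614]]
295.0 211.0 (4.0, 2.0) [[636.97738602 -41.50116351]]
```

View pics/s4.png

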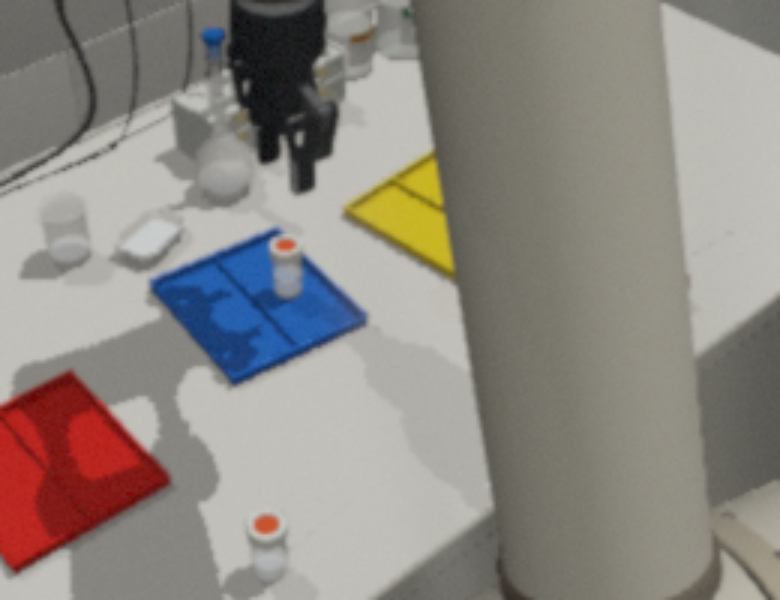

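First vial stands upright in the right bay of the blue tray (cap at crop (286,246)). Next, the second vial.

Call:
step_arm(grip=[0.07, 0.08, 0.085, 0.085, 0.085], translation=[[0.012, -0.017, 0], [0.035, -0.05, 0], [0.06, -0.085, 0], [0.085, -0.12, 0], [0.11, -0.156, 0]], angular=[[0, 0, 0], [0, 0, 0], [0, 0, 0], [0, 0, 0], [0, 0, 0]])

```text
time_s: 8.35
tool_pos: [493.0, 83.9, 299.8]
tcp_rot: [2.358, 2.076, 0.0]
wrist_force: [-0.1, 0.2, 0.2]
opening: 0.997
```

Call:
step_arm(grip=[0.085, 0.085, 0.085, 0.085, 0.085], translation=[[0.025, -0.035, 0], [0.05, -0.07, 0], [0.068, -0.094, 0], [0.074, -0.104, 0], [0.074, -0.104, 0]], angular=[[0, 0, 0], [0, 0, 0], [0, 0, 0], [0, 0, 0], [0, 0, 0]])

```text
time_s: 8.85
tool_pos: [399.9, 170.2, 299.8]
tcp_rot: [2.355, 2.079, 0.0]
wrist_force: [-0.3, 0.8, -0.0]
opening: 1.0
```

```bash
python3 - <<'E'
from h import *
plan(402.5,169.5,180,-7)
E
```

```text
shift [ -0.3   2.6 119.8] turn -0.1 jaw now -7.1 toolz [ 3.e-04 -1.e-04 -1.e+00] q [ 0.12 -0.1   2.08 -0.    1.16  0.25] F [-0.3  0.8 -0. ] t 8.85 tcp [399.9 170.2 299.8] op 1.0
```

Call:
step_arm(grip=[0.085, 0.085, 0.085, 0.085, 0.085], translation=[[0, 0.0025, 0.025], [0, 0.0025, 0.06], [0, 0.0025, 0.09], [0, 0.0025, 0.11], [0, 0.0025, 0.119]], angular=[[0, 0, 0], [0, 0, 0], [0, 0, 0], [0, 0, 0], [0, 0, 0]])

```text
time_s: 9.35
tool_pos: [403.4, 168.2, 178.9]
tcp_rot: [-2.358, -2.074, 0.004]
wrist_force: [0.1, 0.7, 0.5]
opening: 0.992
```

Call:
step_arm(grip=[0.06, 0.045, 0.035, 0.022, 0.02], translation=[[0, 0, 0], [0, 0, 0], [0, 0, 0], [0, 0, 0], [0, 0, 0]], angular=[[0, 0, 0], [0, 0, 0], [0, 0, 0], [0, 0, 0], [0, 0, 0]], force=30)

```text
time_s: 9.85
tool_pos: [403.9, 169.4, 181.9]
tcp_rot: [2.356, 2.076, 0.003]
wrist_force: [-0.9, -0.7, 6.7]
opening: 0.308
```

Call:
step_arm(grip=[0.02, 0.02, 0.02, 0.02, 0.02], translation=[[0, 0, 0], [0, 0, 0], [0, 0, 0], [0, 0, 0], [0, 0, 0]], angular=[[0, 0, 0], [0, 0, 0], [0, 0, 0], [0, 0, 0], [0, 0, 0]])

```text
time_s: 10.35
tool_pos: [403.9, 169.4, 181.9]
tcp_rot: [2.356, 2.076, 0.003]
wrist_force: [-1.0, -0.8, 6.1]
opening: 0.307
```

Call:
step_arm(grip=[0.02, 0.02, 0.02, 0.02, 0.02], translation=[[0, 0, -0.004], [0, 0, -0.015], [0, 0, -0.035], [0, 0, -0.05], [0, 0, -0.06]], angular=[[0, 0, 0], [0, 0, 0], [0, 0, 0], [0, 0, 0], [0, 0, 0]])

```text
time_s: 10.85
tool_pos: [403.5, 169.4, 242.5]
tcp_rot: [2.357, 2.076, 0.003]
wrist_force: [0.9, -0.2, 0.0]
opening: 0.307
```

Call:
step_arm(grip=[0.02, 0.02, 0.02, 0.02, 0.02], translation=[[0, 0, 0], [0, 0, 0], [0, 0, 0], [0, 0, 0], [0, 0, 0]], angular=[[0, 0, 0], [0, 0, 0], [0, 0, 0], [0, 0, 0], [0, 0, 0]])

```text
time_s: 11.35
tool_pos: [402.9, 169.2, 240.1]
tcp_rot: [-2.357, -2.076, 0.002]
wrist_force: [-0.3, 0.0, -0.2]
opening: 0.307
```

```bash
python3 - <<'E'
from h import *
plan(645,24,240,-7.3)
E
```

```text
shift [-1.135e+02  2.585e+02 -2.000e-01] turn 0.0 jaw now -7.3 toolz [-1.3e-03 -1.0e-04 -1.0e+00] q [0.12 0.01 2.11 0.   1.02 0.25] F [-0.3  0.  -0.2] t 11.35 tcp [402.9 169.2 240.1] op 0.307
```

Call:
step_arm(grip=[0.02, 0.02, 0.02, 0.02, 0.02], translation=[[-0.005, 0.011, 0], [-0.016, 0.037, 0], [-0.032, 0.073, 0], [-0.048, 0.109, 0], [-0.064, 0.146, 0]], angular=[[0, 0, 0], [0, 0, 0], [0, 0, 0], [0, 0, 0], [0, 0, 0]])

```text
time_s: 11.85
tool_pos: [541.7, 85.8, 240.5]
tcp_rot: [2.358, 2.076, 0.0]
wrist_force: [0.3, 0.5, 0.1]
opening: 0.308
```

Call:
step_arm(grip=[0.02, 0.02, 0.02, 0.02, 0.02], translation=[[-0.016, 0.037, 0], [-0.033, 0.074, 0], [-0.044, 0.1, 0], [-0.0495, 0.1125, 0], [-0.0495, 0.1125, 0]], angular=[[0, 0, 0], [0, 0, 0], [0, 0, 0], [0, 0, 0], [0, 0, 0]])

```text
time_s: 12.35
tool_pos: [646.9, 22.0, 240.4]
tcp_rot: [2.359, 2.073, 0.001]
wrist_force: [-0.3, -0.3, -0.6]
opening: 0.308
```

Call:
step_arm(grip=[0.02, 0.02, 0.02, 0.02, 0.02], translation=[[0, 0, 0.008], [0, 0, 0.02], [0, 0, 0.032], [0, 0, 0.04], [0, 0, 0.045]], angular=[[0, 0, 0], [0, 0, 0], [0, 0, 0], [0, 0, 0], [0, 0, 0]])

```text
time_s: 12.85
tool_pos: [644.4, 24.4, 194.0]
tcp_rot: [-2.356, -2.076, 0.002]
wrist_force: [-0.3, -0.6, -0.4]
opening: 0.306
```

```bash
python3 - <<'E'
from h import *
from station import bot
c=bot.read_camera("scene");cv2.imwrite("pics/s5.png",cv2.resize(c["frame"][130:330,200:460],(780,600)))
plan(645,24,185,-7.3)
E
```

```text
shift [-0.3  0.7  8.7] turn 0.1 jaw now -7.2 toolz [-2.8e-03  4.0e-04 -1.0e+00] q [-0.15  0.56  1.52 -0.    1.06 -0.02] F [-0.5 -0.8 -0.5] t 12.9 tcp [644.4  24.3 193.7] op 0.308
```

View pics/s5.png

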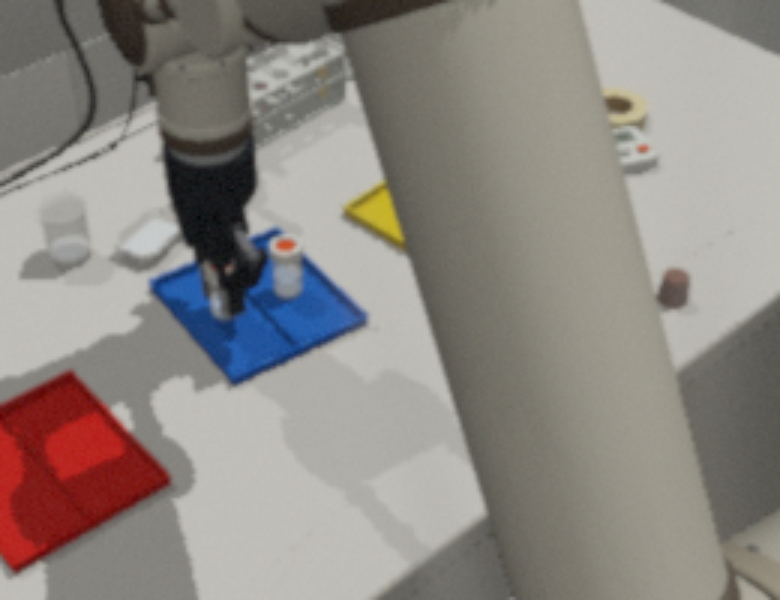

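Second vial hangs over the left bay (crop ~(220,300)), clear of the first. Lowering to contact.

Call:
step_arm(grip=[0.02, 0.02, 0.02, 0.02, 0.02], translation=[[0, 0, 0.003], [0, 0, 0.006], [0, 0, 0.0075], [0, 0, 0.009], [0, 0, 0.01]], angular=[[0, 0, 0], [0, 0, 0], [0, 0, 0], [0, 0, 0], [0, 0, 0]])

```text
time_s: 13.4
tool_pos: [645.3, 24.0, 185.8]
tcp_rot: [2.357, 2.076, 0.0]
wrist_force: [0.6, -0.4, -0.5]
opening: 0.309
```

Call:
step_arm(grip=[0.02, 0.02, 0.02, 0.02, 0.02], translation=[[0, 0, 0], [0, 0, 0], [0, 0, 0], [0, 0, 0], [0, 0, 0]], angular=[[0, 0, 0], [0, 0, 0], [0, 0, 0], [0, 0, 0], [0, 0, 0]])

```text
time_s: 13.9
tool_pos: [645.3, 24.0, 185.8]
tcp_rot: [2.358, 2.076, 0.0]
wrist_force: [0.0, 0.4, -0.6]
opening: 0.307
```

Call:
step_arm(grip=[0.02, 0.02, 0.02, 0.02, 0.02], translation=[[0, 0, 0.0005], [0, 0, 0.001], [0, 0, 0.0015], [0, 0, 0.0015], [0, 0, 0.0015]], angular=[[0, 0, 0], [0, 0, 0], [0, 0, 0], [0, 0, 0], [0, 0, 0]])

```text
time_s: 14.4
tool_pos: [645.4, 24.0, 185.0]
tcp_rot: [2.357, 2.077, -0.0]
wrist_force: [-3.4, 0.6, 3.7]
opening: 0.311
```

Call:
step_arm(grip=[0.025, 0.03, 0.036, 0.042, 0.048], translation=[[0, 0, 0], [0, 0, 0], [0, 0, 0], [0, 0, 0], [0, 0, 0]], angular=[[0, 0, 0], [0, 0, 0], [0, 0, 0], [0, 0, 0], [0, 0, 0]])

```text
time_s: 14.9
tool_pos: [645.2, 24.0, 184.0]
tcp_rot: [-2.357, -2.076, 0.0]
wrist_force: [0.1, -0.2, 0.4]
opening: 0.559
```

Call:
step_arm(grip=[0.048, 0.048, 0.048, 0.048, 0.048], translation=[[0, 0, -0.003], [0, 0, -0.015], [0, 0, -0.04], [0, 0, -0.08], [0, 0, -0.115]], angular=[[0, 0, 0], [0, 0, 0], [0, 0, 0], [0, 0, 0], [0, 0, 0]])

```text
time_s: 15.4
tool_pos: [645.3, 24.0, 301.8]
tcp_rot: [2.357, 2.076, 0.001]
wrist_force: [1.1, -0.0, 0.7]
opening: 0.56
```

```bash
python3 - <<'E'
from h import *
from station import bot
plan(396,284,290,94.3)
c=bot.read_camera("scene");
for k in blobs(c,(0,150,120),(15,255,255),(260,180,350,330)):
    (u,v),s,_=cv2.minAreaRect(k);print(u,v,s,ray(c,(u,v),59))
cv2.imwrite("pics/s6.png",c["frame"])
E
```

```text
shift [ 226.4 -280.1   11.5] turn 78.4 jaw now -7.3 toolz [ 1.2e-03 -2.0e-04 -1.0e+00] q [-0.15  0.43  1.48 -0.    1.24 -0.02] F [ 1.1 -0.   0.7] t 15.4 tcp [645.3  24.  301.8] op 0.56
273.0 220.0 (2.0, 4.0) [[646.81422132  25.22965473]]
295.0 211.0 (2.0, 4.0) [[636.97738602 -41.50116351]]
```

View pics/s6.png

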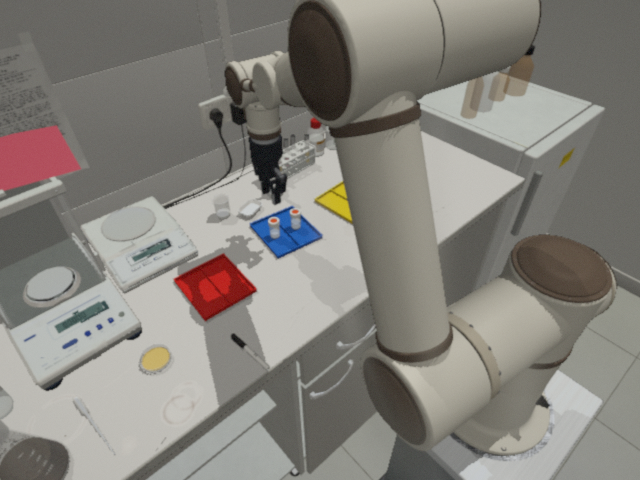

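Both vials stand upright in the blue tray (caps at (273,220) and (295,211)). The black pen runs from (233,337) to (268,368). Picking it up next.

Call:
step_arm(grip=[0.048, 0.048, 0.048, 0.048, 0.048], translation=[[0.012, -0.016, 0], [0.036, -0.046, 0], [0.064, -0.08, 0], [0.092, -0.115, 0], [0.12, -0.15, 0]], angular=[[0, 0, 0], [0, 0, 0], [0, 0, 0], [0, 0, 0], [0, 0, 0]])

```text
time_s: 15.95
tool_pos: [510.4, 163.0, 300.1]
tcp_rot: [2.357, 2.075, 0.002]
wrist_force: [0.2, 0.6, 0.9]
opening: 0.561
```

Call:
step_arm(grip=[0.048, 0.048, 0.048, 0.048, 0.048], translation=[[0.025, -0.034, 0], [0.05, -0.066, 0.002], [0.075, -0.096, 0.004], [0.095, -0.12, 0.008], [0.106, -0.1345, 0.011]], angular=[[0, 0, 8], [0, 0, 16], [0, 0, 24], [0, 0, 32], [0, 0, 40]])

```text
time_s: 16.45
tool_pos: [389.9, 285.6, 288.9]
tcp_rot: [-2.927, -1.139, -0.002]
wrist_force: [0.3, 0.3, 0.5]
opening: 0.565
```

Call:
step_arm(grip=[0.048, 0.048, 0.048, 0.048, 0.048], translation=[[0, 0, 0], [0, 0, 0], [0, 0, 0], [0, 0, 0], [0, 0, 0]], angular=[[0, 0, 8], [0, 0, 16], [0, 0, 24], [0, 0, 32], [0, 0, 38.4]])

```text
time_s: 16.95
tool_pos: [391.7, 284.2, 289.1]
tcp_rot: [-3.139, -0.111, -0.002]
wrist_force: [0.2, -0.1, 0.7]
opening: 0.565
```

Call:
step_arm(grip=[0.048, 0.048, 0.048, 0.048, 0.048], translation=[[0, 0, 0], [0, 0, 0], [0, 0, 0], [0, 0, 0], [0, 0, 0]], angular=[[0, 0, 0], [0, 0, 0], [0, 0, 0], [0, 0, 0], [0, 0, 0]])

```text
time_s: 17.45
tool_pos: [391.6, 284.1, 288.2]
tcp_rot: [3.139, 0.12, 0.0]
wrist_force: [-0.5, -0.1, -0.4]
opening: 0.557
```

```bash
python3 - <<'E'
from h import *
plan(391.5,283.8,178,94.3)
E
```

```text
shift [-1.000e-01  3.000e-01  1.102e+02] turn 0.1 jaw now -85.6 toolz [ 0. -0. -1.] q [ 0.38  0.05  1.96 -0.    1.13  1.87] F [-0.5 -0.1 -0.4] t 17.45 tcp [391.6 284.1 288.2] op 0.557
```

Call:
step_arm(grip=[0.048, 0.048, 0.048, 0.048, 0.048], translation=[[0, 0, 0.02], [0, 0, 0.055], [0, 0, 0.085], [0, 0, 0.104], [0, 0, 0.112]], angular=[[0, 0, 0], [0, 0, 0], [0, 0, 0], [0, 0, 0], [0, 0, 0]])

```text
time_s: 17.95
tool_pos: [390.6, 283.7, 174.1]
tcp_rot: [3.138, 0.12, -0.006]
wrist_force: [-0.4, -0.0, 0.2]
opening: 0.563
```

Call:
step_arm(grip=[0.04, 0.03, 0.02, 0.01, 0.005], translation=[[0, 0, 0], [0, 0, 0], [0, 0, 0], [0, 0, 0], [0, 0, 0]], angular=[[0, 0, 0], [0, 0, 0], [0, 0, 0], [0, 0, 0], [0, 0, 0]], force=40)

```text
time_s: 18.45
tool_pos: [392.3, 284.5, 177.6]
tcp_rot: [-3.139, -0.119, -0.004]
wrist_force: [-0.6, 0.3, 6.3]
opening: 0.111
```

Call:
step_arm(grip=[0.005, 0.005, 0.005, 0.005, 0.005], translation=[[0, 0, 0], [0, 0, 0], [0, 0, 0], [0, 0, 0], [0, 0, 0]], angular=[[0, 0, 0], [0, 0, 0], [0, 0, 0], [0, 0, 0], [0, 0, 0]])

```text
time_s: 18.95
tool_pos: [392.3, 284.5, 177.6]
tcp_rot: [-3.139, -0.119, -0.003]
wrist_force: [-0.8, -0.1, 6.3]
opening: 0.113
```

Call:
step_arm(grip=[0.005, 0.005, 0.005, 0.005, 0.005], translation=[[0, 0, -0.005], [0, 0, -0.02], [0, 0, -0.045], [0, 0, -0.075], [0, 0, -0.1]], angular=[[0, 0, 0], [0, 0, 0], [0, 0, 0], [0, 0, 0], [0, 0, 0]])

```text
time_s: 19.45
tool_pos: [391.5, 284.2, 277.9]
tcp_rot: [-3.139, -0.119, -0.001]
wrist_force: [-0.3, 0.7, -0.1]
opening: 0.115
```

Call:
step_arm(grip=[0.005, 0.005, 0.005, 0.005, 0.005], translation=[[0, 0, 0], [0, 0, 0], [0, 0, 0], [0, 0, 0], [0, 0, 0]], angular=[[0, 0, 0], [0, 0, 0], [0, 0, 0], [0, 0, 0], [0, 0, 0]])

```text
time_s: 19.95
tool_pos: [391.2, 284.0, 275.1]
tcp_rot: [3.139, 0.119, -0.003]
wrist_force: [0.1, 0.3, -0.7]
opening: 0.113
```

```bash
python3 - <<'E'
from h import *
from station import bot
plan(619.5,-199.5,280,93.6)
for n,z in(("scene",0),("top",0)):
    c=bot.read_camera(n);f=c["frame"]
    if n=="scene": a=cv2.resize(f[200:420,150:350],(546,600))
    cv2.imwrite("pics/top7.png",f)
cv2.imwrite("pics/s7.png",a)
E
```

```text
shift [191.1 499.4  -5. ] turn 0.7 jaw now -85.7 toolz [-2.1e-03 -8.0e-04 -1.0e+00] q [0.38 0.07 1.97 0.   1.11 1.87] F [ 0.1  0.3 -0.7] t 19.95 tcp [391.2 284.  275.1] op 0.113
```

View pics/s7.png

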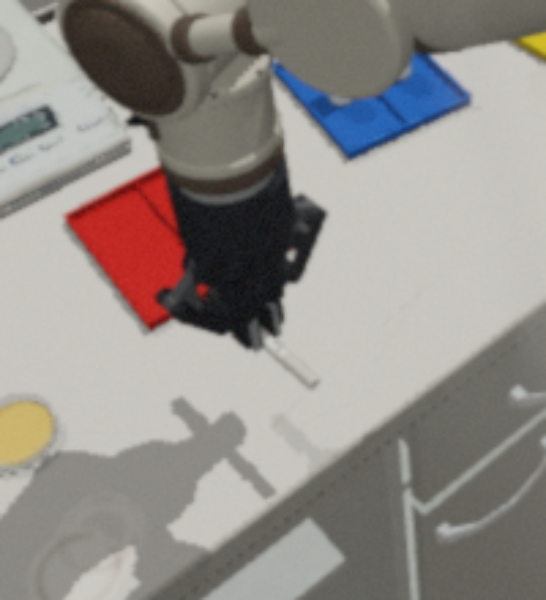

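Black pen held level (crop ~(285,350)). Moving to the yellow tray's left bay at (615.3,-199.5).

Call:
step_arm(grip=[0.005, 0.005, 0.005, 0.005, 0.005], translation=[[0.006, 0.015, 0], [0.018, 0.048, 0], [0.034, 0.09, 0], [0.05, 0.133, 0], [0.066, 0.176, 0]], angular=[[0, 0, 0], [0, 0, 0], [0, 0, 0], [0, 0, 0], [0, 0, 0]])

```text
time_s: 20.55
tool_pos: [471.1, 112.1, 276.1]
tcp_rot: [-3.139, -0.12, -0.0]
wrist_force: [-0.5, 0.2, 0.3]
opening: 0.112
```

Call:
step_arm(grip=[0.005, 0.005, 0.005, 0.005, 0.005], translation=[[0.015, 0.04, 0], [0.03, 0.08, 0], [0.045, 0.12, 0], [0.06, 0.16, 0], [0.075, 0.2, 0]], angular=[[0, 0, 0], [0, 0, 0], [0, 0, 0], [0, 0, 0], [0, 0, 0]])

```text
time_s: 21.05
tool_pos: [561.1, -81.9, 275.9]
tcp_rot: [-3.139, -0.119, 0.0]
wrist_force: [0.5, -0.1, 0.4]
opening: 0.114
```

Call:
step_arm(grip=[0.005, 0.005, 0.005, 0.005, 0.005], translation=[[0.014, 0.038, 0], [0.028, 0.074, 0], [0.04, 0.106, 0], [0.046, 0.123, 0], [0.046, 0.123, 0]], angular=[[0, 0, 0], [0, 0, 0], [0, 0, 0], [0, 0, 0.7], [0, 0, 0.7]])

```text
time_s: 21.55
tool_pos: [616.2, -201.6, 275.8]
tcp_rot: [3.14, 0.096, 0.001]
wrist_force: [0.2, 0.1, -0.0]
opening: 0.111
```

Call:
step_arm(grip=[0.005, 0.005, 0.005, 0.005, 0.005], translation=[[0, 0, 0.01], [0, 0, 0.03], [0, 0, 0.05], [0, 0, 0.06], [0, 0, 0.06]], angular=[[0, 0, 0], [0, 0, 0], [0, 0, 0], [0, 0, 0], [0, 0, 0]])

```text
time_s: 22.05
tool_pos: [614.7, -197.6, 213.6]
tcp_rot: [-3.137, -0.102, 0.007]
wrist_force: [0.1, 0.5, 0.5]
opening: 0.112
```

```bash
python3 - <<'E'
from h import *
from station import bot
plan(615.3,-199.5,180.6,93.6)
c=bot.read_camera("top");np.savez("top8.npz",**{k:np.array(v) for k,v in c.items()})
cv2.imwrite("pics/t8.png",cv2.resize(c["frame"][150:320,280:480],(706,600)))
E
```

```text
shift [ 0.7  2.  33. ] turn 0.1 jaw now -86.3 toolz [-0.0045  0.0026 -1.    ] q [-0.5   0.54  1.52  0.    1.09  1.01] F [0.1 0.5 0.5] t 22.05 tcp [ 614.7 -197.6  213.6] op 0.112
```

View pics/t8.png

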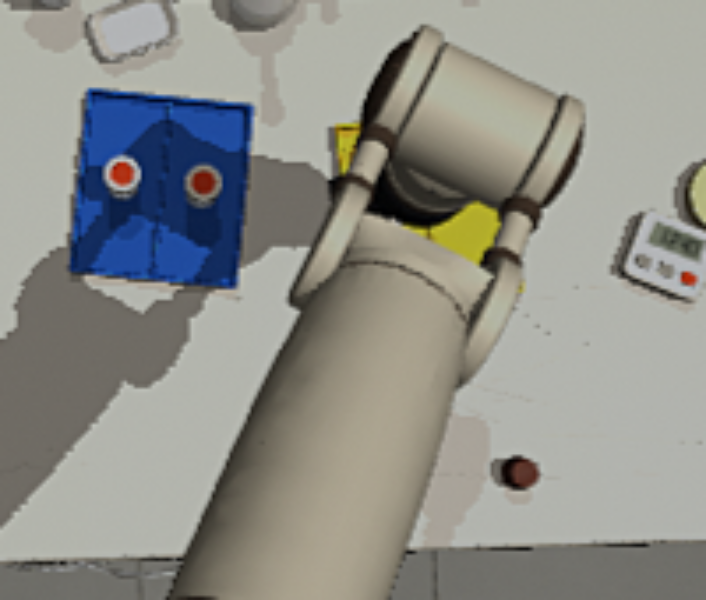

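The top view shows both vials upright in the blue bays, with the arm over the yellow tray hiding it. The bay position rests on the earlier measurement, with about 12 mm margin. Lowering.

Call:
step_arm(grip=[0.005, 0.005, 0.005, 0.005, 0.005], translation=[[0, 0, 0.01], [0, 0, 0.02], [0, 0, 0.026], [0, 0, 0.03], [0, 0, 0.03]], angular=[[0, 0, 0], [0, 0, 0], [0, 0, 0], [0, 0, 0], [0, 0, 0]])

```text
time_s: 22.6
tool_pos: [615.5, -199.1, 185.3]
tcp_rot: [-3.139, -0.1, 0.002]
wrist_force: [-0.4, 0.2, -0.6]
opening: 0.116
```

Call:
step_arm(grip=[0.005, 0.005, 0.005, 0.005, 0.005], translation=[[0, 0, 0], [0, 0, 0], [0, 0, 0], [0, 0, 0], [0, 0, 0]], angular=[[0, 0, 0], [0, 0, 0], [0, 0, 0], [0, 0, 0], [0, 0, 0]])

```text
time_s: 23.1
tool_pos: [615.9, -199.3, 186.4]
tcp_rot: [3.14, 0.1, 0.0]
wrist_force: [0.5, 1.4, -0.2]
opening: 0.115
```

Call:
step_arm(grip=[0.005, 0.005, 0.005, 0.005, 0.005], translation=[[0, 0, 0.002], [0, 0, 0.003], [0, 0, 0.004], [0, 0, 0.005], [0, 0, 0.006]], angular=[[0, 0, 0], [0, 0, 0], [0, 0, 0], [0, 0, 0], [0, 0, 0]])

```text
time_s: 23.6
tool_pos: [615.9, -199.3, 180.6]
tcp_rot: [-3.14, -0.1, 0.001]
wrist_force: [-3.7, 2.4, 8.6]
opening: 0.113
```

Call:
step_arm(grip=[0.005, 0.005, 0.005, 0.005, 0.005], translation=[[0, 0, 0], [0, 0, 0], [0, 0, 0], [0, 0, 0], [0, 0, 0]], angular=[[0, 0, 0], [0, 0, 0], [0, 0, 0], [0, 0, 0], [0, 0, 0]])

```text
time_s: 24.1
tool_pos: [615.9, -199.3, 180.6]
tcp_rot: [3.14, 0.1, -0.0]
wrist_force: [-3.2, 0.7, 5.1]
opening: 0.109
```

Call:
step_arm(grip=[0.014, 0.018, 0.022, 0.026, 0.026], translation=[[0, 0, 0], [0, 0, 0], [0, 0, 0], [0, 0, 0], [0, 0, 0]], angular=[[0, 0, 0], [0, 0, 0], [0, 0, 0], [0, 0, 0], [0, 0, 0]])

```text
time_s: 24.6
tool_pos: [615.8, -199.2, 180.0]
tcp_rot: [-3.14, -0.1, 0.0]
wrist_force: [0.5, -0.1, 0.0]
opening: 0.301
```

Call:
step_arm(grip=[0.026, 0.026, 0.026, 0.026, 0.026], translation=[[0, 0, -0.005], [0, 0, -0.02], [0, 0, -0.05], [0, 0, -0.08], [0, 0, -0.1]], angular=[[0, 0, 0], [0, 0, 0], [0, 0, 0], [0, 0, 0], [0, 0, 0]])

```text
time_s: 25.1
tool_pos: [616.5, -199.6, 284.5]
tcp_rot: [3.138, 0.1, 0.007]
wrist_force: [0.8, -0.5, -0.0]
opening: 0.3
```

Call:
step_arm(grip=[0.048, 0.048, 0.048, 0.048, 0.048], translation=[[0, 0, 0], [0, 0, 0], [0, 0, 0], [0, 0, 0], [0, 0, 0]], angular=[[0, 0, 0], [0, 0, 0], [0, 0, 0], [0, 0, 0], [0, 0, 0]])

```text
time_s: 25.6
tool_pos: [615.5, -199.1, 278.9]
tcp_rot: [-3.139, -0.1, 0.003]
wrist_force: [0.3, 0.0, 0.2]
opening: 0.558
```

```bash
python3 - <<'E'
from h import *
plan(406.9,-146.8,276,106.2)
E
```

```text
shift [-204.8  -65.4    3.4] turn -12.6 jaw now -86.4 toolz [-0.0019  0.001  -1.    ] q [-0.5   0.46  1.49 -0.    1.2   1.01] F [0.3 0.  0.2] t 25.6 tcp [ 615.5 -199.1  278.9] op 0.558
```

Call:
step_arm(grip=[0.048, 0.048, 0.048, 0.048, 0.048], translation=[[-0.02, -0.006, 0], [-0.055, -0.017, 0], [-0.095, -0.03, 0], [-0.135, -0.043, 0], [-0.175, -0.056, 0]], angular=[[0, 0, 0], [0, 0, 0], [0, 0, 0], [0, 0, 0], [0, 0, 0]])

```text
time_s: 26.1
tool_pos: [436.0, -153.9, 279.6]
tcp_rot: [-3.14, -0.1, 0.001]
wrist_force: [-0.3, -0.1, 0.1]
opening: 0.559
```

Call:
step_arm(grip=[0.048, 0.048, 0.048, 0.048, 0.048], translation=[[-0.02, -0.006, 0], [-0.03, -0.0095, 0], [-0.03, -0.0095, 0], [-0.03, -0.0095, 0], [-0.03, -0.0095, 0]], angular=[[0, 0, -4], [0, 0, -10], [0, 0, -12.6], [0, 0, -12.6], [0, 0, -12.6]])

```text
time_s: 26.6
tool_pos: [407.1, -147.0, 280.1]
tcp_rot: [-3.11, -0.442, 0.0]
wrist_force: [0.5, -0.2, 0.1]
opening: 0.561
```

```bash
python3 - <<'E'
from h import *
from station import bot
plan(406.9,-146.8,176.5,106.2)
c=bot.read_camera("scene")
cv2.imwrite("pics/s9.png",cv2.resize(c["frame"][150:290,230:430],(800,560)))
E
```

```text
shift [ -0.2  -0.2 103.6] turn -0.0 jaw now -73.8 toolz [-1.e-04  1.e-04 -1.e+00] q [-0.63 -0.08  2.1   0.    1.12  0.66] F [ 0.5 -0.2  0.1] t 26.6 tcp [ 407.1 -147.   280.1] op 0.561
```

View pics/s9.png

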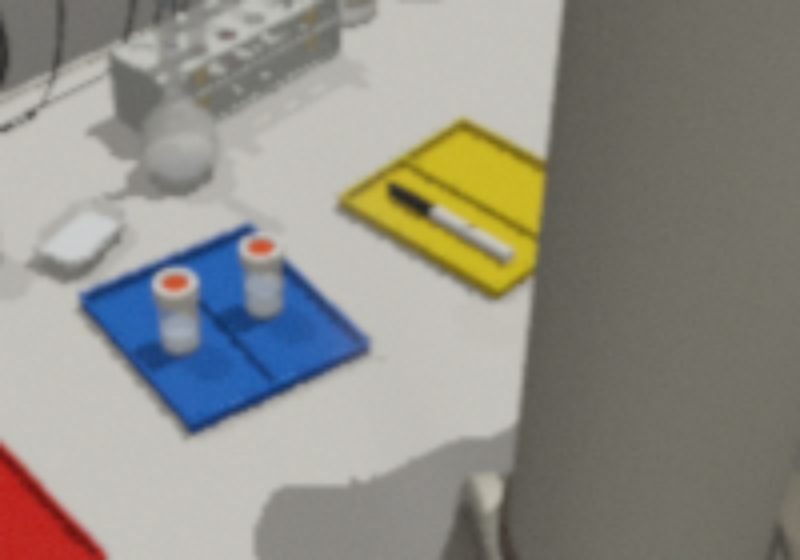

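Black pen lies flat in the yellow tray's left bay (crop (390,190)–(512,255)), and the vials are upright. Next, the blue pen.

Call:
step_arm(grip=[0.048, 0.048, 0.048, 0.048, 0.048], translation=[[0, 0, 0.02], [0, 0, 0.055], [0, 0, 0.085], [0, 0, 0.1], [0, 0, 0.104]], angular=[[0, 0, 0], [0, 0, 0], [0, 0, 0], [0, 0, 0], [0, 0, 0]])

```text
time_s: 27.15
tool_pos: [406.3, -146.3, 174.2]
tcp_rot: [-3.107, -0.443, 0.005]
wrist_force: [-0.1, 0.6, 0.1]
opening: 0.561
```

Call:
step_arm(grip=[0.04, 0.03, 0.02, 0.01, 0.005], translation=[[0, 0, 0], [0, 0, 0], [0, 0, 0], [0, 0, 0], [0, 0, 0]], angular=[[0, 0, 0], [0, 0, 0], [0, 0, 0], [0, 0, 0], [0, 0, 0]])

```text
time_s: 27.65
tool_pos: [407.7, -147.3, 177.3]
tcp_rot: [3.109, 0.444, 0.002]
wrist_force: [-1.1, 1.0, 6.8]
opening: 0.117
```

Call:
step_arm(grip=[0.005, 0.005, 0.005, 0.005, 0.005], translation=[[0, 0, 0], [0, 0, 0], [0, 0, 0], [0, 0, 0], [0, 0, 0]], angular=[[0, 0, 0], [0, 0, 0], [0, 0, 0], [0, 0, 0], [0, 0, 0]])

```text
time_s: 28.15
tool_pos: [407.7, -147.3, 177.3]
tcp_rot: [3.109, 0.444, 0.002]
wrist_force: [-2.2, 1.1, 7.1]
opening: 0.116
```

Call:
step_arm(grip=[0.005, 0.005, 0.005, 0.005, 0.005], translation=[[0, 0, -0.005], [0, 0, -0.02], [0, 0, -0.045], [0, 0, -0.075], [0, 0, -0.1]], angular=[[0, 0, 0], [0, 0, 0], [0, 0, 0], [0, 0, 0], [0, 0, 0]])

```text
time_s: 28.65
tool_pos: [407.0, -146.9, 277.9]
tcp_rot: [3.109, 0.444, 0.001]
wrist_force: [0.4, 0.0, 0.5]
opening: 0.112
```

Call:
step_arm(grip=[0.005, 0.005, 0.005, 0.005, 0.005], translation=[[0, 0, 0], [0, 0, 0], [0, 0, 0], [0, 0, 0], [0, 0, 0]], angular=[[0, 0, 0], [0, 0, 0], [0, 0, 0], [0, 0, 0], [0, 0, 0]])

```text
time_s: 29.15
tool_pos: [406.7, -146.7, 275.2]
tcp_rot: [-3.109, -0.444, 0.002]
wrist_force: [0.4, 0.9, -1.1]
opening: 0.112
```

```bash
python3 - <<'E'
from h import *
plan(619.5,-267.3,276,93.6)
E
```

```text
shift [170.5 175.3  -1.3] turn 12.6 jaw now -73.8 toolz [-0.0017  0.0012 -1.    ] q [-0.63 -0.07  2.11 -0.    1.11  0.66] F [ 0.4  0.9 -1.1] t 29.15 tcp [ 406.7 -146.7  275.2] op 0.112
```

Call:
step_arm(grip=[0.005, 0.005, 0.005, 0.005, 0.005], translation=[[0.012, 0.012, 0], [0.035, 0.036, 0], [0.062, 0.064, 0], [0.09, 0.0925, 0], [0.118, 0.121, 0]], angular=[[0, 0, 0], [0, 0, 0], [0, 0, 0], [0, 0, 0], [0, 0, 0]])

```text
time_s: 29.65
tool_pos: [555.4, -230.7, 275.2]
tcp_rot: [-3.109, -0.444, 0.002]
wrist_force: [-0.1, 0.0, -0.5]
opening: 0.112
```

Call:
step_arm(grip=[0.005, 0.005, 0.005, 0.005, 0.005], translation=[[0.026, 0.027, 0], [0.044, 0.046, 0], [0.0525, 0.0543, 0], [0.0525, 0.0543, 0], [0.0525, 0.0543, 0]], angular=[[0, 0, 3], [0, 0, 8], [0, 0, 12.6], [0, 0, 12.6], [0, 0, 12.6]])

```text
time_s: 30.15
tool_pos: [619.4, -267.2, 275.2]
tcp_rot: [-3.139, -0.103, 0.003]
wrist_force: [0.1, 0.0, -0.0]
opening: 0.113
```

Call:
step_arm(grip=[0.005, 0.005, 0.005, 0.005, 0.005], translation=[[0, 0, 0.01], [0, 0, 0.035], [0, 0, 0.06], [0, 0, 0.075], [0, 0, 0.08]], angular=[[0, 0, 0], [0, 0, 0], [0, 0, 0], [0, 0, 0], [0, 0, 0]])

```text
time_s: 30.65
tool_pos: [618.5, -266.6, 193.4]
tcp_rot: [-3.137, -0.101, 0.006]
wrist_force: [0.1, -0.2, -1.0]
opening: 0.114
```

Call:
step_arm(grip=[0.005, 0.005, 0.005, 0.005, 0.005], translation=[[0, 0, 0], [0, 0, 0], [0, 0, 0], [0, 0, 0], [0, 0, 0]], angular=[[0, 0, 0], [0, 0, 0], [0, 0, 0], [0, 0, 0], [0, 0, 0]])

```text
time_s: 31.15
tool_pos: [620.0, -267.7, 196.9]
tcp_rot: [3.139, 0.1, 0.001]
wrist_force: [0.2, -0.2, -0.7]
opening: 0.112
```

```bash
python3 - <<'E'
from h import *
plan(619.5,-267.3,180.3,93.6)
E
```

```text
shift [-0.5 -0.4 16.6] turn 0.0 jaw now -86.4 toolz [ 1.e-03 -7.e-04 -1.e+00] q [-0.59  0.63  1.42 -0.    1.09  0.92] F [ 0.2 -0.2 -0.7] t 31.15 tcp [ 620.  -267.7  196.9] op 0.112
```

Call:
step_arm(grip=[0.005, 0.005, 0.005, 0.005, 0.005], translation=[[0, 0, 0.005], [0, 0, 0.01], [0, 0, 0.013], [0, 0, 0.015], [0, 0, 0.016]], angular=[[0, 0, 0], [0, 0, 0], [0, 0, 0], [0, 0, 0], [0, 0, 0]])

```text
time_s: 31.65
tool_pos: [619.7, -267.4, 180.4]
tcp_rot: [-3.139, -0.1, 0.002]
wrist_force: [-5.1, 2.6, 8.1]
opening: 0.117
```

Call:
step_arm(grip=[0.005, 0.005, 0.005, 0.005, 0.005], translation=[[0, 0, 0], [0, 0, 0], [0, 0, 0.0005], [0, 0, 0.001], [0, 0, 0.001]], angular=[[0, 0, 0], [0, 0, 0], [0, 0, 0], [0, 0, 0], [0, 0, 0]])

```text
time_s: 32.15
tool_pos: [619.9, -267.6, 180.4]
tcp_rot: [3.14, 0.1, -0.0]
wrist_force: [-3.8, 1.4, 8.5]
opening: 0.112
```

Call:
step_arm(grip=[0.014, 0.018, 0.022, 0.026, 0.026], translation=[[0, 0, 0], [0, 0, 0], [0, 0, 0], [0, 0, 0], [0, 0, 0]], angular=[[0, 0, 0], [0, 0, 0], [0, 0, 0], [0, 0, 0], [0, 0, 0]])

```text
time_s: 32.65
tool_pos: [619.8, -267.5, 179.0]
tcp_rot: [-3.14, -0.1, 0.0]
wrist_force: [-0.1, -0.4, -1.3]
opening: 0.304
```

Call:
step_arm(grip=[0.026, 0.026, 0.026, 0.026, 0.026], translation=[[0, 0, -0.005], [0, 0, -0.02], [0, 0, -0.05], [0, 0, -0.08], [0, 0, -0.1]], angular=[[0, 0, 0], [0, 0, 0], [0, 0, 0], [0, 0, 0], [0, 0, 0]])

```text
time_s: 33.15
tool_pos: [620.5, -267.9, 283.6]
tcp_rot: [3.137, 0.1, 0.006]
wrist_force: [0.2, -0.7, -0.0]
opening: 0.302
```

Call:
step_arm(grip=[0.04, 0.06, 0.07, 0.07, 0.07], translation=[[0, 0, 0], [0, 0, 0], [0, 0, 0], [0, 0, 0], [0, 0, 0]], angular=[[0, 0, -7], [0, 0, -15], [0, 0, -23], [0, 0, -31], [0, 0, -39]])

```text
time_s: 33.65
tool_pos: [620.0, -267.6, 280.9]
tcp_rot: [2.922, 1.15, 0.002]
wrist_force: [0.3, -0.3, 0.7]
opening: 0.817
```

```bash
python3 - <<'E'
from h import *
plan(393.2,-298.4,270,-1)
E
```

```text
shift [-186.9 -132.1   10.6] turn -46.0 jaw now -47.0 toolz [ 0.0015 -0.001  -1.    ] q [-0.59  0.52  1.39  0.    1.23  0.23] F [ 0.3 -0.3  0.7] t 33.65 tcp [ 620.  -267.6  280.9] op 0.817
```

Call:
step_arm(grip=[0.07, 0.07, 0.07, 0.07, 0.07], translation=[[-0.02, -0.014, 0], [-0.05, -0.035, 0], [-0.088, -0.062, 0], [-0.125, -0.088, 0], [-0.162, -0.115, 0.004]], angular=[[0, 0, 0], [0, 0, 0], [0, 0, 0], [0, 0, 0], [0, 0, 0]])

```text
time_s: 34.15
tool_pos: [421.5, -293.0, 277.1]
tcp_rot: [2.923, 1.142, 0.002]
wrist_force: [0.1, -0.4, 0.1]
opening: 0.821
```

Call:
step_arm(grip=[0.07, 0.07, 0.07, 0.07, 0.07], translation=[[-0.015, -0.01, 0], [-0.025, -0.017, 0], [-0.025, -0.017, 0.006], [-0.025, -0.017, 0.006], [-0.025, -0.017, 0.006]], angular=[[0, 0, -8], [0, 0, -16], [0, 0, -24], [0, 0, -32], [0, 0, -40]])

```text
time_s: 34.65
tool_pos: [392.8, -297.4, 270.6]
tcp_rot: [2.352, 2.079, -0.0]
wrist_force: [0.2, -0.2, -0.1]
opening: 0.823
```

```bash
python3 - <<'E'
from h import *
from station import bot
plan(393.2,-298.4,178,-1)
c=bot.read_camera("scene")
cv2.imwrite("pics/s10.png",cv2.resize(c["frame"][150:330,230:470],(800,600)))
for k in blobs(c,(0,60,20),(15,255,160),(400,200,460,300),6)[:3]: print(cv2.boundingRect(k))
E
```

```text
shift [-0.9  0.4 92.6] turn -6.0 jaw now -7.0 toolz [ 0.0012 -0.0015 -1.    ] q [-0.89  0.1   1.95 -0.    1.1  -0.77] F [ 0.2 -0.2 -0.1] t 34.65 tcp [ 392.8 -297.4  270.6] op 0.823
(420, 220, 9, 12)
(400, 258, 6, 6)
(409, 254, 4, 4)
```

View pics/s10.png

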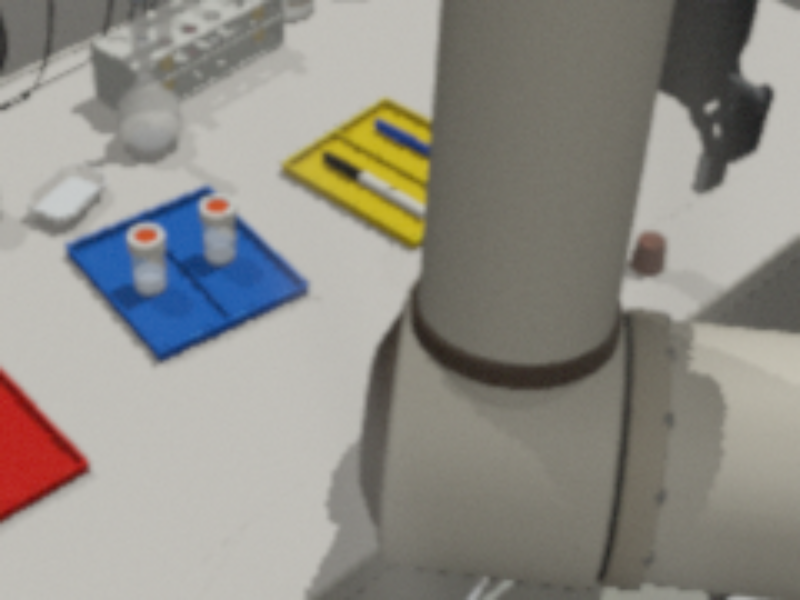

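Blue pen is in the right bay, starting at crop (378,125), and the stopper stands at crop (648,252) under the gripper. Descending.

Call:
step_arm(grip=[0.07, 0.07, 0.07, 0.07, 0.07], translation=[[-0.001, 0, 0.015], [-0.001, 0, 0.045], [-0.001, 0, 0.07], [-0.001, 0, 0.087], [-0.001, 0, 0.093]], angular=[[0, 0, -6], [0, 0, -6], [0, 0, -6], [0, 0, -6], [0, 0, -6]])

```text
time_s: 35.2
tool_pos: [392.4, -297.6, 175.3]
tcp_rot: [-2.248, -2.191, -0.0]
wrist_force: [-0.0, -0.2, 0.1]
opening: 0.82
```

Call:
step_arm(grip=[0.055, 0.042, 0.034, 0.025, 0.02], translation=[[0, 0, 0], [0, 0, 0], [0, 0, 0], [0, 0, 0], [0, 0, 0]], angular=[[0, 0, 0], [0, 0, 0], [0, 0, 0], [0, 0, 0], [0, 0, 0]], force=30)

```text
time_s: 35.7
tool_pos: [393.2, -298.7, 177.6]
tcp_rot: [2.246, 2.193, -0.0]
wrist_force: [-1.1, 1.5, 6.1]
opening: 0.297
```

Call:
step_arm(grip=[0.02, 0.02, 0.02, 0.02, 0.02], translation=[[0, 0, 0], [0, 0, 0], [0, 0, 0], [0, 0, 0], [0, 0, 0]], angular=[[0, 0, 0], [0, 0, 0], [0, 0, 0], [0, 0, 0], [0, 0, 0]])

```text
time_s: 36.2
tool_pos: [393.2, -298.7, 177.6]
tcp_rot: [2.246, 2.193, -0.0]
wrist_force: [-1.8, 0.5, 5.2]
opening: 0.3
```

Call:
step_arm(grip=[0.02, 0.02, 0.02, 0.02, 0.02], translation=[[0, 0, -0.005], [0, 0, -0.02], [0, 0, -0.05], [0, 0, -0.085], [0, 0, -0.12]], angular=[[0, 0, 0], [0, 0, 0], [0, 0, 0], [0, 0, 0], [0, 0, 0]])

```text
time_s: 36.7
tool_pos: [392.5, -297.8, 297.7]
tcp_rot: [-2.248, -2.195, -0.0]
wrist_force: [0.1, -0.0, -0.1]
opening: 0.299
```

Call:
step_arm(grip=[0.02, 0.02, 0.02, 0.02, 0.02], translation=[[0, 0, 0], [0, 0, 0], [0, 0, 0], [0, 0, 0], [0, 0, 0]], angular=[[0, 0, 0], [0, 0, 0], [0, 0, 0], [0, 0, 0], [0, 0, 0]])

```text
time_s: 37.2
tool_pos: [392.4, -297.8, 295.0]
tcp_rot: [-2.246, -2.193, -0.0]
wrist_force: [1.0, 0.1, 0.0]
opening: 0.298
```

```bash
python3 - <<'E'
from h import *
plan(599,206.6,300,-1)
E
```

```text
shift [509.1 194.6  -4.3] turn -0.4 jaw now -1.4 toolz [-0.0015  0.0019 -1.    ] q [-0.89  0.06  1.93  0.    1.15 -0.87] F [1.  0.1 0. ] t 37.2 tcp [ 392.4 -297.8  295. ] op 0.298
```

Call:
step_arm(grip=[0.02, 0.02, 0.02, 0.02, 0.02], translation=[[0.015, 0.006, 0], [0.05, 0.019, 0], [0.092, 0.035, 0], [0.135, 0.052, 0], [0.178, 0.068, 0]], angular=[[0, 0, 0], [0, 0, 0], [0, 0, 0], [0, 0, 0], [0, 0, 0]])

```text
time_s: 37.7
tool_pos: [465.1, -120.1, 295.7]
tcp_rot: [-2.248, -2.194, 0.0]
wrist_force: [0.8, -0.9, -0.1]
opening: 0.294
```

Call:
step_arm(grip=[0.02, 0.02, 0.02, 0.02, 0.02], translation=[[0.041, 0.016, 0], [0.082, 0.031, 0], [0.123, 0.047, 0], [0.164, 0.063, 0], [0.205, 0.078, 0]], angular=[[0, 0, 0], [0, 0, 0], [0, 0, 0], [0, 0, 0], [0, 0, 0]])

```text
time_s: 38.2
tool_pos: [548.0, 83.2, 295.5]
tcp_rot: [-2.247, -2.195, 0.001]
wrist_force: [-0.6, -0.0, -0.1]
opening: 0.295
```

Call:
step_arm(grip=[0.02, 0.02, 0.02, 0.02, 0.02], translation=[[0.04, 0.015, 0], [0.078, 0.03, 0], [0.11, 0.042, 0], [0.126, 0.0485, 0], [0.126, 0.0485, 0]], angular=[[0, 0, 0], [0, 0, 0], [0, 0, 0], [0, 0, 0], [0, 0, 0]])

```text
time_s: 38.7
tool_pos: [599.3, 208.1, 295.2]
tcp_rot: [-2.244, -2.197, 0.001]
wrist_force: [-0.4, -0.4, -1.0]
opening: 0.293
```

Call:
step_arm(grip=[0.02, 0.02, 0.02, 0.02, 0.02], translation=[[0, 0, 0.01], [0, 0, 0.035], [0, 0, 0.06], [0, 0, 0.08], [0, 0, 0.09]], angular=[[0, 0, 0], [0, 0, 0], [0, 0, 0], [0, 0, 0], [0, 0, 0]])

```text
time_s: 39.2
tool_pos: [597.7, 204.6, 202.9]
tcp_rot: [-2.247, -2.191, 0.007]
wrist_force: [-0.1, 0.2, 0.9]
opening: 0.297
```

Call:
step_arm(grip=[0.02, 0.02, 0.02, 0.02, 0.02], translation=[[0, 0, 0], [0, 0, 0], [0, 0, 0], [0, 0, 0], [0, 0, 0]], angular=[[0, 0, 0], [0, 0, 0], [0, 0, 0], [0, 0, 0], [0, 0, 0]])

```text
time_s: 39.7
tool_pos: [599.5, 206.2, 207.1]
tcp_rot: [2.247, 2.194, 0.002]
wrist_force: [0.8, 0.7, 0.5]
opening: 0.301
```

```bash
python3 - <<'E'
from h import *
from station import bot
plan(599,206.6,180.6,-1)
c=bot.read_camera("scene")
cv2.imwrite("pics/s11.png",cv2.resize(c["frame"][150:350,140:400],(780,600)))
E
```

```text
shift [ 0.3 -0.6 26.5] turn -0.4 jaw now -1.4 toolz [ 1.5e-03  2.0e-04 -1.0e+00] q [ 0.14  0.52  1.56 -0.    1.06  0.16] F [0.8 0.7 0.5] t 39.7 tcp [599.5 206.2 207.1] op 0.301
```

View pics/s11.png

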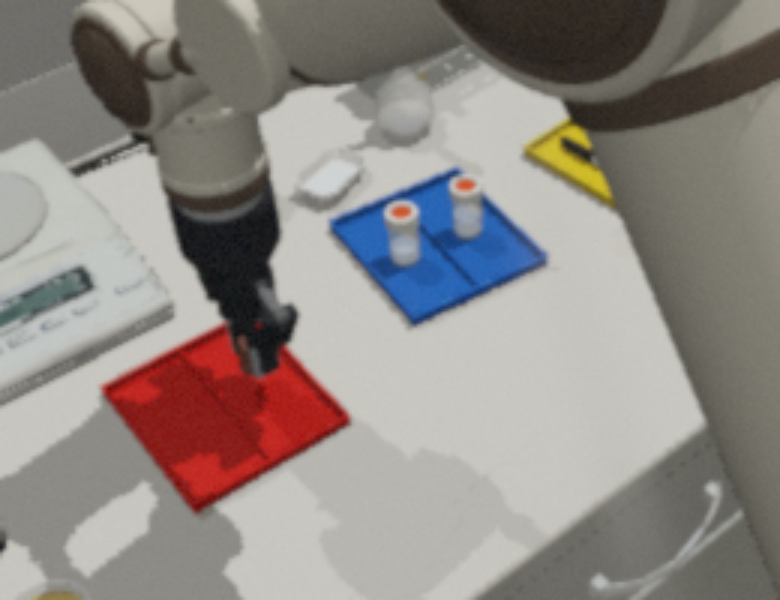

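Stopper is over the red tray's right bay (crop ~(250,350)). Lowering.

Call:
step_arm(grip=[0.02, 0.02, 0.02, 0.02, 0.02], translation=[[0, 0, 0.008], [0, 0, 0.016], [0, 0, 0.021], [0, 0, 0.024], [0, 0, 0.025]], angular=[[0, 0, 0], [0, 0, 0], [0, 0, 0], [0, 0, 0], [0, 0, 0]])

```text
time_s: 40.25
tool_pos: [599.0, 206.2, 180.7]
tcp_rot: [-2.247, -2.195, 0.001]
wrist_force: [-1.6, 0.1, 1.6]
opening: 0.292
```

Call:
step_arm(grip=[0.02, 0.02, 0.02, 0.02, 0.02], translation=[[0, 0, 0], [0, 0, 0.0005], [0, 0, 0.001], [0, 0, 0.0015], [0, 0, 0.0015]], angular=[[0, 0, 0], [0, 0, 0], [0, 0, 0], [0, 0, 0], [0, 0, 0]])

```text
time_s: 40.75
tool_pos: [599.4, 206.2, 180.7]
tcp_rot: [2.247, 2.195, 0.0]
wrist_force: [-2.6, -1.4, 5.8]
opening: 0.3
```

Call:
step_arm(grip=[0.028, 0.033, 0.038, 0.044, 0.048], translation=[[0, 0, 0], [0, 0, 0], [0, 0, 0], [0, 0, 0], [0, 0, 0]], angular=[[0, 0, 0], [0, 0, 0], [0, 0, 0], [0, 0, 0], [0, 0, 0]])

```text
time_s: 41.25
tool_pos: [599.1, 206.1, 179.5]
tcp_rot: [-2.248, -2.195, 0.0]
wrist_force: [-0.5, -0.9, 0.9]
opening: 0.565
```

Call:
step_arm(grip=[0.048, 0.048, 0.048, 0.048, 0.048], translation=[[0, 0, -0.003], [0, 0, -0.015], [0, 0, -0.045], [0, 0, -0.09], [0, 0, -0.135]], angular=[[0, 0, 0], [0, 0, 0], [0, 0, 0], [0, 0, 0], [0, 0, 0]])

```text
time_s: 41.75
tool_pos: [598.8, 206.1, 316.7]
tcp_rot: [-2.247, -2.195, 0.0]
wrist_force: [1.3, -0.4, -0.3]
opening: 0.56
```

Call:
step_arm(grip=[0.048, 0.048, 0.048, 0.048, 0.048], translation=[[0, -0.03, 0], [0, -0.07, 0], [0, -0.11, 0], [0, -0.15, 0], [0, -0.19, 0]], angular=[[0, 0, 0], [0, 0, 0], [0, 0, 0], [0, 0, 0], [0, 0, 0]])

```text
time_s: 42.25
tool_pos: [407.7, 210.6, 315.6]
tcp_rot: [2.247, 2.194, 0.002]
wrist_force: [-0.3, 0.6, -0.4]
opening: 0.564
```

Call:
step_arm(grip=[0.048, 0.048, 0.048, 0.048, 0.048], translation=[[0, 0, 0], [0, 0, 0], [0, 0, 0], [0, 0, 0], [0, 0, 0]], angular=[[0, 0, 0], [0, 0, 0], [0, 0, 0], [0, 0, 0], [0, 0, 0]])

```text
time_s: 42.75
tool_pos: [410.2, 210.6, 315.0]
tcp_rot: [2.248, 2.194, 0.001]
wrist_force: [0.0, -0.7, -0.2]
opening: 0.565
```

```bash
python3 - <<'E'
from h import *
from station import bot
c=bot.read_camera("top")
cv2.imwrite("pics/t12.png",cv2.resize(c["frame"][150:325,150:510],(800,389)))
a=dict(np.load("top0.npz"))
for n,roi,lo,hi in(("petri",(155,235,195,270),(15,80,80),(35,255,255)),("timer",(450,205,485,240),(0,0,190),(180,40,255))):
    for d in(a,c): print(n,[np.round(cv2.minAreaRect(k)[0],1) for k in blobs(d,lo,hi,roi,15)[:1]])
E
```

```text
petri [array([173.5, 252. ])]
petri [array([173.5, 252. ])]
timer []
timer []
```

View pics/t12.png

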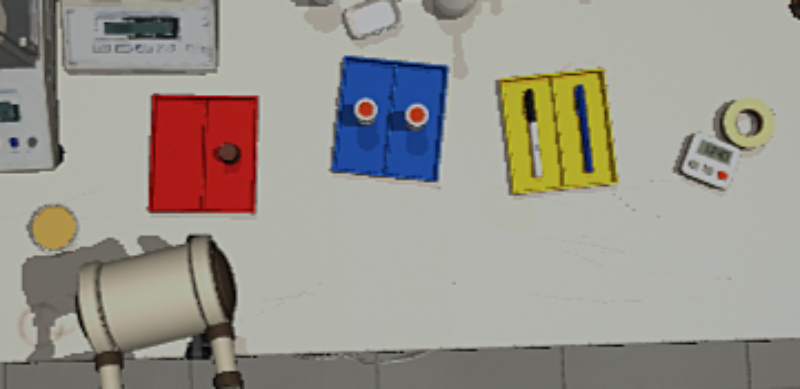

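The final view shows everything in place: vials at crop (366,110) and (417,115), pens at x≈532 and x≈584, stopper at (228,153), and the gripper clear. Handing in.

```bash
python3 -c "
from station import bot
print(bot.job_done())"
```

```text
the job is handed in; nothing more can be done
None
```

The job is done and handed in at about 43 s on the robot's clock. I worked in the order asked: vials, pens, stopper.

- **Vials:** both stand upright in the blue tray, one in each bay. Neither showed any tilt in the pictures along the way.
- **Pens:** both lie flat in the yellow tray, black in the left bay and blue in the right.
- **Stopper:** it is in the right bay of the red tray. I did not check from the side that it still stands on end, but it was set down level and looks round from above.

**Last checks:** the final top view showed all five items in their bays, with the open gripper raised clear of everything. The petri dish is at the same pixel position as at the start. My colour mask for the timer found nothing in either picture, so I only compared it by eye; it looks unmoved, and the arm never worked near it.

**Forces and estimates:** the largest wrist force reported after any move was about 13 N. The two cameras' position estimates agreed within about 2 mm.

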